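# Shim the rocking wheel balancer

### The job

The bubble wheel balancer on the bench rocks because one of its four feet has lost its rubber pad. Without gripping or lifting anything, push the wooden wedge, thin end first, along the bench and under that bare foot until it is snug and takes load but does not raise the other feet, and then press down firmly with the fingertips on the end of that arm, over the foot, to check that it no longer rocks. Do not shove the balancer out of place, leave the wedge under it and the other things on the bench undisturbed.

Things in the scene. Friction and masses are not known exactly. Their poses are not given: they have to be found in the camera images.
- balancer: loose bubble wheel balancer, 3.4 kg: painted cross base, four arms 34 mm wide (undersides 15 mm up) with round lugs 50 mm across centred 170 mm from the middle, tops 39 mm up; post and cone (120 mm across) to 196 mm. Origin on the bench under the middle, z up; +y along the bare-foot arm, -y along the arm with a weight tray (59 mm high). Stands level on three black pads 60 mm across, seen around the lugs
- bare_foot (a point): lowest point of the bare foot: domed steel bolt end 28 mm across under the lug that has no black pad around it, 170 mm from the balancer's middle along its +y. It hangs free, 5 mm above the bench at the start. It takes 14 to 20 N upward here to raise other feet; a push on the wedge of 20 N or more shoves the whole balancer along the bench
- lug_top (a point): middle of the flat top of the lug over the bare foot, 39 mm above the bench at the start: where to press. Clear above; the cone's edge is 110 mm away. Unshimmed, pressing here with 3 to 4 N rocks the balancer by 0.03 rad; press with about 10 N to check
- pad_left (a point): underside of the rubber pad on the balancer's -x arm, at bench height when it bears
- pad_right (a point): underside of the rubber pad on the balancer's +x arm, at bench height when it bears
- pad_opposite (a point): underside of the rubber pad on the balancer's -y arm (opposite the bare foot), at bench height when it bears
- wedge: loose plain hardwood wedge, 60 g, 120 x 50 mm, 2 mm thick at the thin end, 18 mm at the thick end, flat on the bench, thin end roughly towards the bare foot. Origin at the centre of its underside, +x along its length to the thin end. Slides with about 0.4 N; touches the foot when its thin end is about 22 mm past the foot's middle, then needs about 1.5 N push per N of foot load; stays where left
- wedge_back (a point): middle of the wedge's thick end face (50 wide x 18 mm high), 9 mm above the bench: the face to push
- wedge_tip (a point): middle of the lower edge of the wedge's thin end
- socket: impact socket, steel cylinder 34 mm across and 60 mm tall, standing; a bystander, origin under its middle
- block: flat hardwood packing block without taper, 60 x 45 x 18 mm; a bystander, origin under its middle
- wheel_nut: steel wheel nut, 25 mm across, 32 mm tall, standing; a bystander, origin under its middle
- hub_ring: flat black plastic centring ring, 73 mm outside, 12 mm high; a bystander, origin under its middle
- paste_jar: white jar with black lid, 84 mm across, 100 mm tall; a bystander, origin under its middle
- weight_bin: grey open bin of balance weights, 110 x 150 x 60 mm; a bystander, origin under its middle
- hammer: hammer lying on the bench; a bystander, origin under its middle (handle to -x)
- wrench: wrench lying on the bench; a bystander, origin under its middle (handle to -x)
There are look-alikes about, which are no part of the job. Leave any red look-alike of the wedge alone.

How it is judged:
By the outcome, as a careful person would: the job done as asked, in the order asked, and still so for the second after the job is handed in, with the robot touching nothing.
It also fails if it takes over 58 s, if anything falls off the work surface, if the arm or the gripper's body presses on something with over 40 N, if the wrist force passes 120 N, or if a joint passes its speed limit or range.

### The arm

A 6-joint arm with a two-finger parallel gripper is mounted at the origin on the work surface. World frame = base frame: x ahead of the robot, y to its left, z up, the work surface at z = 0. Lengths are in m, angles in degrees, forces in N, time in s.
With the tool pointing down it reaches from about 0.25 to 0.725 m from the base axis. Payload 9.7 kg.
Tool frame: the origin (TCP) lies midway between the tips of the shut fingers; the grasp point (between the pads) lies 19 mm behind it (grip_point_offset is the distance from the TCP to the grasp point, in m); y points along the fingers, z is the direction in which the jaws open and shut, and the axes are right-handed (so a half turn about y gives the same grasp; the last joint's range is limited). The gripper opens to 85 mm and grips with 20 to 120 N. Pads are 22 mm wide; open, the fingers measure 114 mm over their backs; the gripper's body (76 mm by 85 mm) begins 54 mm behind the grasp point. The pads swing forward as they close: fully open they stand 13 mm farther back than shut.
Start: joints at [-68.984, 4.979, 10.078, 95.1, 0, 90], TCP at [0.197, -0.513, 0.231] pointing down, gripper open.
Joint ranges: [-179.16, 179.16], [-48.56, 103.87], [-65.8, 70.77], [-126.05, 130.52], [-82.76, 87.17], [-180, 180]. Speed limits (degrees/s): [127.2, 127.2, 147.25, 180, 180, 180].

### API

Orientations are given as [roll, pitch, yaw] about the fixed x, y, z axes, in that order (R = Rz(yaw) Ry(pitch) Rx(roll)).
In Python, from workcell import get_obs, camera, job_done, grip_point_offset gives the robot as it stands.
- The arm moves only by the tool move_arm, never from a script. Its argument "deltas" is a list that holds one entry, the list of rows, each a list of 4 numbers: the shift along the tool's x, y, z in m, then the turn about the tool's y in degrees. A call has 1 to 5 rows; each row is the pose to reach, as a shift and turn from the pose commanded when the call began, along the tool's axes at that moment; what a row does not reach only later rows make up. A row lasts 1/10 s, in which the tool goes at most 50 mm and 8.59 degrees, less where a joint would pass 70% of its speed; a pose out of reach is approached as far as the arm can. A call with a gripper value outside its range is refused whole. "claw" is the finger opening in m, from 0 to 0.0854, set as the call begins (left out, the last holds). The fingers move at their own pace and stop on an object; "newtons" is the grip in N (left out, the last holds). Time passes only in rows, so rows that repeat a pose let the fingers close. It gives the time, the measured TCP pose, the force and the opening at its end, in the units of the state.
- get_obs(): the state, without advancing time (a new reading comes with each control period).
- camera(name): name is "side" or "top"; returns a dict with "color" (384x512x3 uint8, blue, green, red), "range_z" (384x512 float32, m along the optical axis (not along the pixel's ray), 0 where there is no reading), "fx", "fy", "cx", "cy" (pixels), "T" (4x4, takes a point from camera to world coordinates). Camera axes: x right, y down, z forward; pixel columns grow to the right and rows downward; lengths in m; the calibration is good to about 2 mm. A picture is of the moment at which its call begins.
- job_done(): hands the job in, once; it reports no verdict.
The state is a dict: "time": time; "q": joint angles; "qd": joint speeds; "joint_efforts": joint torques, N m; "ee_pos": TCP position; "tcp_rot": TCP orientation; "wrist_force": force on the tool from outside, world axes, zero at the start; "torque": the same for the moment, N m; "opening": finger opening in m.
Only numpy, scipy, OpenCV 4.12 (cv2) and the standard library are available. Lean on these libraries where they do the work, as an engineer would, in place of code of your own. Each camera call takes 0.05 s, during which the arm holds its last target. There are 200 camera calls.

## Working session

There is one attempt and no reset: what is moved stays moved. The work goes in short steps, Python scripts to look and compute and a tool call to move; the robot and the scene stay as the last step left them, time stands still between calls to the robot, and variables do not carry over. Pictures are saved under pics/ and viewed, about 8 in all and at most 12, crops included, and the job is handed in when it is done.

Besides the shell and the picture viewer there is one more tool, called after ">>>" in YAML: its name, and indented under it one key for each argument. move_arm: Moves the arm, as the interface text tells. Its arguments: {"type":"object","properties":{"deltas":{"type":"array"},"claw":{"type":"number"},"newtons":{"type":"number"}},"required":["deltas"]}

```bash
mkdir -p pics; ls
cat > h.py <<'E'
import numpy as np,cv2
from workcell import *
def snap(n):
    c=camera(n); np.savez(f'/tmp/{n}.npz',**{k:np.array(v) for k,v in c.items()}); return c
def ray(c,u,v,z):
    d=c['T'][:3,:3]@np.array([(u-c['cx'])/c['fx'],(v-c['cy'])/c['fy'],1]);o=c['T'][:3,3]
    return o+d*(z-o[2])/d[2]
def proj(c,p):
    q=np.linalg.inv(c['T'])@np.append(p,1); return c['fx']*q[0]/q[2]+c['cx'],c['fy']*q[1]/q[2]+c['cy']
E
python3 - <<'E'
from h import *
for n in('top','side'):
    c=snap(n); cv2.imwrite(f'pics/{n}0.png',cv2.resize(c['color'],None,fx=1.5,fy=1.5)); print(n,c['T'].round(3).tolist(),c['fx'],c['cx'],c['cy'])
o=get_obs();print(o)
E
```

```text
pics
top [[-0.008, -0.999, 0.049, 0.429], [-1.0, 0.007, -0.014, -0.045], [0.014, -0.049, -0.999, 1.75], [0.0, 0.0, 0.0, 1.0]] 418.6980677707546 256.17169898035513 194.5968074393188
side [[-0.996, -0.061, 0.064, 0.437], [-0.087, 0.547, -0.833, 0.91], [0.016, -0.835, -0.55, 0.677], [0.0, 0.0, 0.0, 1.0]] 348.8344128577195 258.96699881439514 191.29241386032848
{'time': 0.1, 'q': array([-6.89826593e+01,  5.00619833e+00,  1.00369843e+01,  9.51010919e+01,
        1.08686922e-04,  8.99996188e+01]), 'qd': array([ 0.02656436,  0.01022866,  0.15745098, -0.07534109,  0.06194246,
       -0.02187323]), 'joint_efforts': array([-9.64726605e-04, -5.21560013e+01,  4.65653908e+01,  1.59212505e-02,
        3.88225899e-06,  9.48496279e-06]), 'ee_pos': array([ 0.19717521, -0.51319318,  0.23065278]), 'tcp_rot': array([-9.00703060e+01,  1.09154600e-04, -1.58982278e+02]), 'wrist_force': array([-0.05712315, -0.4084551 ,  0.16375446]), 'torque': array([-0.00241315, -0.0117723 ,  0.02982313]), 'opening': 0.08532176905937924}
```

View pics/top0.png

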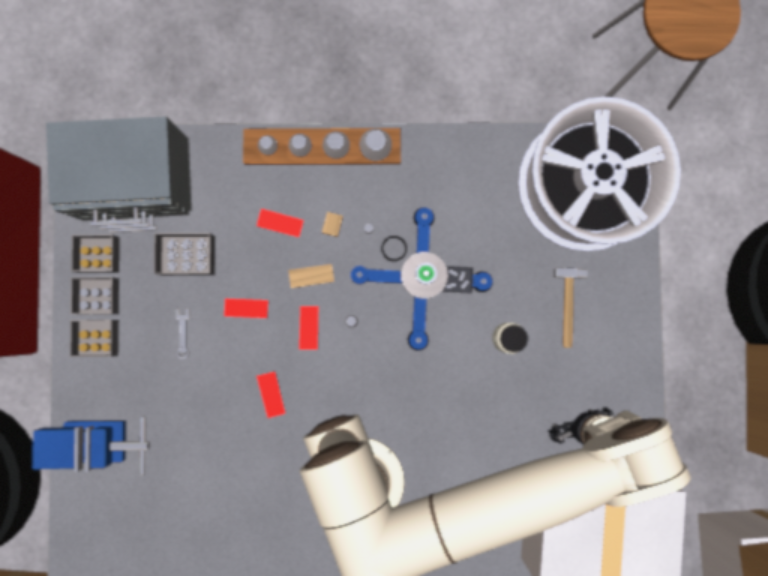

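View pics/side0.png

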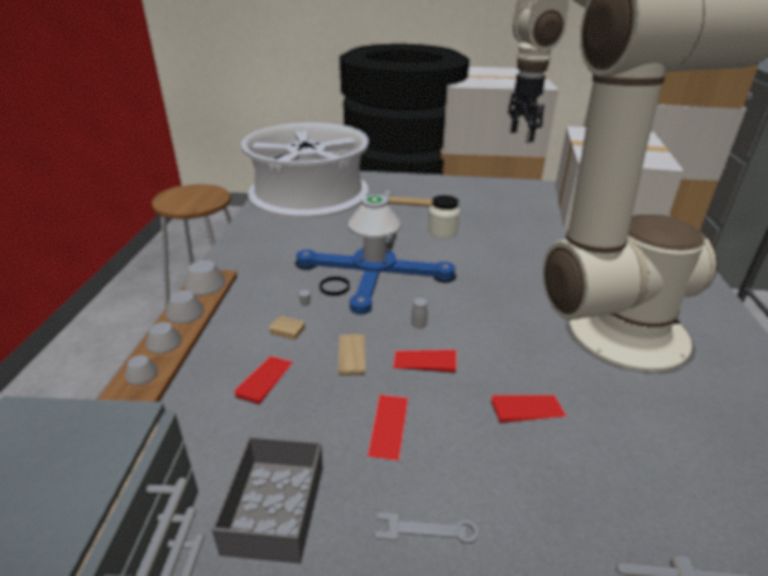

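Top view: the robot base is at the bottom, and image right is world -y. The balancer is at (425,273) with its tray arm to the right, so the bare-foot lug is at (360,275).

What could be taken for the wedge:
- plain wood wedge at (311,275), which I choose
- packing block at (332,224)
- red look-alikes at (280,222), (246,308), (309,327) and (271,395), which I leave alone

Next I measure and check the choice in a close crop.

Run:
```python
from h import *
C={}
for n in('top','side'):
    C[n]=snap(n)
c=C['top'];hsv=cv2.cvtColor(c['color'],cv2.COLOR_BGR2HSV)
print(hsv[183,207],hsv[183,240])
wood=cv2.inRange(hsv,(8,60,90),(28,200,255)); blue=cv2.inRange(hsv,(100,120,40),(125,255,255))
for nm,m in(('wood',wood),('blue',blue)):
    cs,_=cv2.findContours(m,cv2.RETR_EXTERNAL,cv2.CHAIN_APPROX_NONE)
    for k in cs:
        if cv2.contourArea(k)<60: continue
        (u,v),s,a=cv2.minAreaRect(k)
        if not(180<u<345 and 120<v<250):continue
        box=cv2.boxPoints(((u,v),s,a)); z=.01 if nm=='wood' else .039
        print(nm,(round(u,1),round(v,1)),s,a,'world',ray(c,u,v,z).round(4),[ray(c,*p,z)[:2].round(4).tolist() for p in box])
# lugs: circles via blue distance transform
dt=cv2.distanceTransform(blue,cv2.DIST_L2,5)
for (u,v) in((240,183),(283,145),(279,227),(322,188)):
    w=blue[v-12:v+13,u-12:u+13]; d=dt[v-12:v+13,u-12:u+13]
    ys,xs=np.where(d>d.max()-1); print('lug',ray(c,u-12+xs.mean(),v-12+ys.mean(),.039).round(4),d.max())
r=c['range_z']; 
a=cv2.resize(c['color'][145:220,180:260],None,fx=5,fy=5,interpolation=cv2.INTER_CUBIC)
s=C['side']['color'][155:265,170:310]; b=cv2.resize(s,None,fx=375/110,fy=375/110,interpolation=cv2.INTER_CUBIC)
h=min(a.shape[0],b.shape[0]);im=np.hstack([a[:h],b[:h]]);im=cv2.resize(im,None,fx=min(1,800/im.shape[1]),fy=min(1,800/im.shape[1]));cv2.imwrite('pics/crop1.png',im);print(im.shape)
# heights along wedge from top depth
for u in range(188,228,3):
    v=184
    p=c['T']@np.append(np.array([(u-c['cx'])/c['fx'],(v-c['cy'])/c['fy'],1])*r[v,u],1);print(u,p[:3].round(4))
```

```text
[ 17 101 209] [113  60 157]
wood (207.0, 183.5) (12.06110668182373, 29.113014221191406) 81.02737426757812 world [0.5621 0.1341 0.01  ] [[0.578, 0.1977], [0.5961, 0.0781], [0.5463, 0.0705], [0.5283, 0.1899]]
wood (221.1, 149.1) (10.914102554321289, 14.309601783752441) 14.03624439239502 world [0.7055 0.075  0.01  ] [[0.6821, 0.1045], [0.7404, 0.0898], [0.729, 0.0456], [0.6707, 0.0603]]
blue (278.5, 215.5) (33.0, 11.0) 90.0 world [ 0.4267 -0.1602  0.039 ] [[0.4943, -0.1384], [0.494, -0.1834], [0.3593, -0.1819], [0.3597, -0.137]]
blue (321.0, 187.5) (11.0, 12.0) 90.0 world [ 0.54  -0.336  0.039] [[0.5629, -0.3117], [0.5625, -0.3611], [0.5173, -0.3603], [0.5176, -0.311]]
blue (250.0, 183.0) (10.0, 32.0) 90.0 world [ 0.5606 -0.0447  0.039 ] [[0.5816, 0.0207], [0.5807, -0.1105], [0.5396, -0.1101], [0.5406, 0.0209]]
blue (282.5, 153.0) (28.0, 11.0) 90.0 world [ 0.6835 -0.1794  0.039 ] [[0.7417, -0.1574], [0.7414, -0.2028], [0.6254, -0.2014], [0.6257, -0.1561]]
lug [ 0.5591 -0.0409  0.039 ] 4.0
lug [ 0.6886 -0.1774  0.039 ] 4.0
lug [ 0.4128 -0.1602  0.039 ] 4.0
lug [ 0.5379 -0.33    0.039 ] 3.0
(342, 800, 3)
188 [0.5607 0.2135 0.0067]
191 [0.561  0.2017 0.0019]
194 [0.5597 0.1871 0.0178]
197 [0.5603 0.1758 0.0093]
200 [0.5599 0.1629 0.0128]
203 [0.5595 0.1499 0.0178]
206 [0.5605 0.1391 0.0029]
209 [0.5599 0.1259 0.0097]
212 [0.5601 0.1138 0.006 ]
215 [0.5595 0.1007 0.013 ]
218 [0.5599 0.0888 0.0053]
221 [0.5598 0.0762 0.0063]
224 [ 0.5606  0.0645 -0.0061]
227 [0.5599 0.0515 0.0019]
```

View pics/crop1.png

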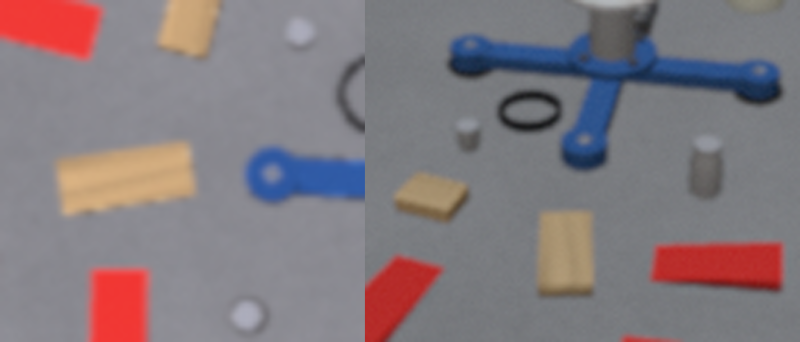

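The crop confirms the choice. The plain wedge tapers towards the lug without a black pad, and its thick end faces +y. Next I refine the wedge heading and lug centre, then work out the first move.

```bash
cat >> h.py <<'E'
def wedge(n=3,pr=True):
    out=[]
    for i in range(n):
        c=camera('top');hsv=cv2.cvtColor(c['color'],cv2.COLOR_BGR2HSV)
        m=cv2.inRange(hsv,(8,60,90),(28,200,255)); m[:165]=0;m[205:]=0;m[:,:185]=0;m[:,250:]=0
        v,u=np.where(m>0); P=np.array([ray(c,a,b,.009)[:2] for a,b in zip(u,v)])
        k=P.mean(0); w,V=np.linalg.eigh(np.cov(P.T)); d=V[:,1]*np.sign(-V[1,1]); 
        t=(P-k)@d; out.append([*k,np.degrees(np.arctan2(d[1],d[0])),len(u),t.min(),t.max()])
    return np.mean(out,0).round(4)
def plan(p,yaw,cmd=None):
    """tool-frame shift (x,y,z) and turn to reach world p, yaw"""
    o=get_obs(); q,y=(o['ee_pos'],o['tcp_rot'][2]) if cmd is None else cmd
    a=np.radians(y); R=np.array([[np.cos(a),0,-np.sin(a)],[np.sin(a),0,np.cos(a)],[0,-1,0]])
    return (R.T@(np.array(p)-q)).round(4), round((y-yaw+180)%360-180,2)
E
python3 - <<'E'
from h import *
print('wedge',wedge())
c=camera('top');hsv=cv2.cvtColor(c['color'],cv2.COLOR_BGR2HSV)
m=cv2.inRange(hsv,(98,70,40),(125,255,255))
def lug(us,ax):
    v,u=np.where(m>0); k=(abs(u-us[0])<=7)&(abs(v-us[1])<=7); P=np.array([ray(c,a,b,.039)[:2] for a,b in zip(u[k],v[k])]);return P
for uv in((240,183),(283,145),(279,227),(322,188)):
    P=lug(uv,0); print('lug ext',P.min(0).round(4),P.max(0).round(4))
for nm,uv,z in(('sock',(234.4,214),.06),('nut',(245.5,152),.032)): print(nm,ray(c,*uv,z).round(3))
print(plan((.54,.24,.25),-81.4))
E
```

```text
wedge [ 5.618000e-01  1.342000e-01 -8.139040e+01  3.473333e+02 -6.030000e-02
  6.060000e-02]
lug ext [ 0.5403 -0.0326] [0.5856 0.0208]
lug ext [ 0.6875 -0.2027] [ 0.7457 -0.1529]
lug ext [ 0.3594 -0.1823] [ 0.4084 -0.1331]
lug ext [ 0.5174 -0.3648] [ 0.5668 -0.3111]
sock [0.434 0.019 0.06 ]
nut [ 0.69  -0.027  0.032]
(array([-0.5902, -0.0188, -0.5803]), np.float64(-77.58))
```

>>> move_arm:
  deltas:
    - [[0,-0.01,0,-8],[0,-0.02,0,-16],[0,-0.02,0,-24],[0,-0.02,0,-32],[0,-0.02,0,-40]]
  claw: 0.016

```text
time: 0.9
ee_pos: [0.1973, -0.5134, 0.2513]
tcp_rot: [-90.0, -0.0, -118.7]
wrist_force: [0.8, -0.6, -0.8]
opening: 0.016
```

>>> move_arm:
  deltas:
    - [[0,0,0,-8],[0,0,0,-16],[0,0,0,-24],[0,0,0,-32],[0,0,0,-37.6]]

```text
time: 1.4
ee_pos: [0.1972, -0.5134, 0.2513]
tcp_rot: [-90.0, -0.0, -81.1]
wrist_force: [0.5, 0.6, 0.4]
opening: 0.0161
```

Run:
```python
from h import *
o=get_obs();print(o['ee_pos'],o['tcp_rot'],o['opening'],plan((.547,.234,.12),-81.4))
```

```text
[ 0.19724215 -0.51342136  0.25129246] [-8.99977191e+01 -4.06530299e-04 -8.10729781e+01] 0.0161106431525364 (array([-0.6841,  0.1313,  0.4615]), np.float64(0.33))
```

>>> move_arm:
  deltas:
    - [[-0.038,0,0.0256,0],[-0.076,0,0.0512,0],[-0.114,0,0.0768,0],[-0.152,0,0.1024,0],[-0.19,0,0.128,0]]

```text
time: 1.9
ee_pos: [0.2956, -0.3047, 0.2514]
tcp_rot: [-90.0, -0.0, -81.4]
wrist_force: [1.2, -0.7, -0.2]
opening: 0.0161
```

>>> move_arm:
  deltas:
    - [[-0.038,0,0.0256,0],[-0.076,0,0.0512,0],[-0.114,0,0.0768,0],[-0.152,0,0.1024,0],[-0.19,0,0.128,0]]

```text
time: 2.4
ee_pos: [0.3938, -0.0975, 0.2516]
tcp_rot: [-89.9, -0.0, -81.4]
wrist_force: [1.1, -0.7, 0.4]
opening: 0.0158
```

>>> move_arm:
  deltas:
    - [[-0.038,0,0.0256,0],[-0.076,0,0.0512,0],[-0.114,0,0.0768,0],[-0.152,0,0.1024,0],[-0.19,0,0.128,0]]

```text
time: 2.9
ee_pos: [0.492, 0.1097, 0.2515]
tcp_rot: [-90.0, -0.0, -81.4]
wrist_force: [0.7, -0.6, 0.7]
opening: 0.016
```

>>> move_arm:
  deltas:
    - [[-0.038,0.01,0.0256,0],[-0.076,0.04,0.0512,0],[-0.114,0.08,0.0775,0.3],[-0.114,0.12,0.0775,0.3],[-0.114,0.131,0.0775,0.3]]

```text
time: 3.4
ee_pos: [0.5491, 0.2326, 0.1144]
tcp_rot: [-90.4, -0.1, -81.6]
wrist_force: [-1.3, -0.7, -1.5]
opening: 0.0161
```

Run:
```python
from h import *
o=get_obs();print(o['ee_pos'],o['tcp_rot'],o['opening'],plan((.547,.234,.012),-81.4), o['q'].round(1))
```

```text
[0.54906747 0.2325987  0.11435111] [-90.43892482  -0.10809772 -81.56585919] 0.016084874294369153 (array([-0.0017,  0.1024, -0.0018]), np.float64(-0.17)) [ 23.   11.    3.9  83.3   0.  104.5]
```

>>> move_arm:
  deltas:
    - [[0,0.035,-0.001,0],[0,0.07,-0.002,0],[0,0.09,-0.002,0],[0,0.106,-0.002,0],[0,0.106,-0.002,0]]

```text
time: 3.9
ee_pos: [0.5481, 0.2304, 0.0135]
tcp_rot: [-90.1, -0.0, -81.7]
wrist_force: [-0.3, 0.5, -0.5]
opening: 0.0162
```

Run:
```python
from h import *
o=get_obs();print(o['ee_pos'],o['tcp_rot'],o['opening'],plan((.547,.234,.008),-81.4))
s=camera('side');t=camera('top');u,v=map(int,proj(s,(.555,.17,.02)))
a=cv2.resize(s['color'][v-60:v+50,u-65:u+65],None,fx=3.4,fy=3.4,interpolation=3)
b=cv2.resize(t['color'][155:215,170:230],(374,374),interpolation=3);cv2.imwrite('pics/c2.png',np.hstack([a[:374],b]))
```

```text
[0.54808294 0.23039733 0.01351523] [-9.01481910e+01 -4.49241588e-02 -8.17340084e+01] 0.016234608926871792 (array([-0.0037,  0.0055, -0.0006]), np.float64(-0.33))
```

View pics/c2.png

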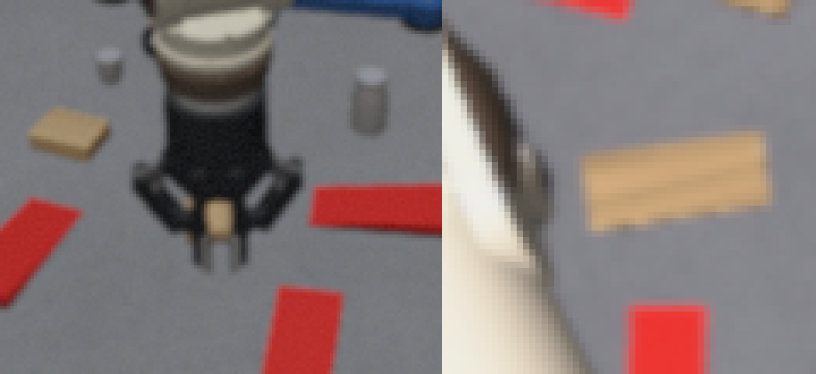

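The fingertips straddle the middle of the thick end at left-crop (220,240), clear of the red look-alikes. I lower, close to contact and compute a gentle arc push.

>>> move_arm:
  deltas:
    - [[0,0.003,0,-0.2],[0.005,0.0055,0,-0.3],[0.01,0.0055,0,-0.3],[0.014,0.0055,0,-0.3],[0.014,0.0055,0,-0.3]]

```text
time: 4.5
ee_pos: [0.5513, 0.2172, 0.009]
tcp_rot: [-90.0, -0.0, -81.4]
wrist_force: [-1.0, 0.1, 0.3]
opening: 0.0158
```

```bash
cat > arc.py <<'E'
from h import *
c0,h0,c1,h1=np.array([.5618,.1342]),-81.4,np.array([.5635,.037]),-93.
def pose(s):
    h=h0+s*(h1-h0);a=np.radians(h);return np.append(c0+s*(c1-c0)-.071*np.array([np.cos(a),np.sin(a)]),0),h
E
python3 - <<'E'
from arc import *
o=get_obs();p0=o['ee_pos'];print(p0,o['tcp_rot'],o['wrist_force'])
# three calls, 5 rows each, to s=.3,.6,.9; first also closes the gap
cmd=(p0,o['tcp_rot'][2]); prev=None
for S in ([0,.05,.1,.15,.2,],[.25,.3,.35,.4,.45],[.5,.55,.6,.65,.7],[.74,.78,.82,.86,.9]):
    rows=[]
    for s in S:
        p,h=pose(s);p[2]=cmd[0][2];d,t=plan(p,h,cmd);rows.append([*d,t])
    print([[float(round(x,4)) for x in r] for r in rows]);cmd=(p,h)
E
```

```text
[0.55129046 0.21721323 0.00900348] [-8.99904497e+01 -2.92049237e-03 -8.14259068e+01] [-1.01719116  0.12246931  0.26652712]
[[0.0127, 0.0, -0.002, -0.03], [0.0175, 0.0, -0.0019, 0.55], [0.0223, 0.0, -0.0019, 1.13], [0.0271, 0.0, -0.0018, 1.71], [0.032, 0.0, -0.0017, 2.29]]
[[0.0048, 0.0, 0.0003, 0.58], [0.0097, 0.0, 0.0005, 1.16], [0.0146, 0.0, 0.0008, 1.74], [0.0194, 0.0, 0.0011, 2.32], [0.0243, 0.0, 0.0014, 2.9]]
[[0.0049, 0.0, 0.0005, 0.58], [0.0097, 0.0, 0.001, 1.16], [0.0146, 0.0, 0.0016, 1.74], [0.0195, 0.0, 0.0021, 2.32], [0.0244, 0.0, 0.0026, 2.9]]
[[0.0039, 0.0, 0.0006, 0.46], [0.0078, 0.0, 0.0012, 0.93], [0.0117, 0.0, 0.0018, 1.39], [0.0156, 0.0, 0.0024, 1.86], [0.0195, 0.0, 0.0031, 2.32]]
```

>>> move_arm:
  deltas:
    - [[0.007,0,-0.001,0],[0.0127,0,-0.002,0],[0.0175,0,-0.0019,0.55],[0.0223,0,-0.0019,1.1],[0.0271,0,-0.0018,1.7]]

```text
time: 5.0
ee_pos: [0.5535, 0.1904, 0.0088]
tcp_rot: [-90.0, 0.0, -83.1]
wrist_force: [0.5, 0.2, -0.2]
opening: 0.0159
```

>>> move_arm:
  deltas:
    - [[0.005,0,0.0002,0.6],[0.0097,0,0.0004,1.2],[0.0146,0,0.0007,1.75],[0.0194,0,0.001,2.3],[0.0243,0,0.0013,2.9]]

```text
time: 5.5
ee_pos: [0.5577, 0.1664, 0.0088]
tcp_rot: [-90.0, 0.0, -86.0]
wrist_force: [0.2, 0.7, -1.0]
opening: 0.0161
```

Run:
```python
from arc import *
o=get_obs();print(o['ee_pos'],o['tcp_rot'],o['wrist_force'],wedge(1),pose(.4))
s=camera('side');t=camera('top');u,v=map(int,proj(s,(.555,.08,.02)))
a=cv2.resize(s['color'][v-60:v+50,u-65:u+65],None,fx=3.4,fy=3.4,interpolation=3)
b=cv2.resize(t['color'][155:215,195:255],(374,374),interpolation=3);cv2.imwrite('pics/c3.png',np.hstack([a[:374],b]))
```

```text
[0.5576891  0.16644436 0.00878659] [-8.99995405e+01  1.29752798e-03 -8.60303914e+01] [ 0.1569877   0.70671734 -0.9884108 ] [ 5.64300e-01  9.46000e-02 -8.99382e+01  3.24000e+02 -8.52000e-02
  5.61000e-02] (array([0.55757674, 0.16615049, 0.        ]), -86.04)
```

View pics/c3.png

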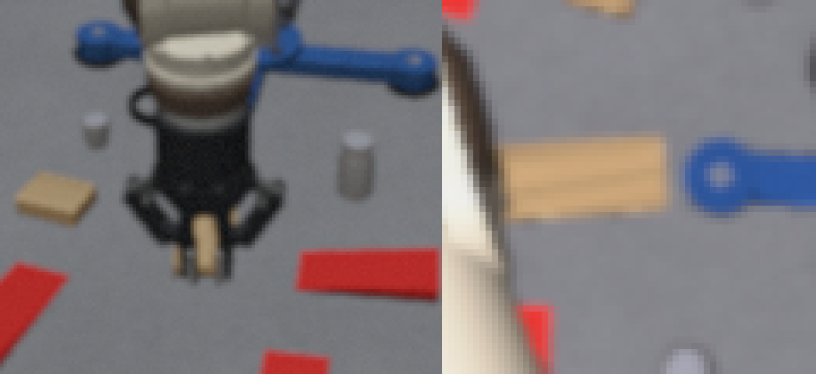

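The wedge follows the fingers. In the right crop its tip is at (665,170) and the lug centre at (718,175), so it's nearly aligned. I continue the arc.

>>> move_arm:
  deltas:
    - [[0.0049,0,0.0004,0.6],[0.0097,0,0.0009,1.2],[0.0146,0,0.0014,1.75],[0.0195,0,0.0019,2.3],[0.0244,0,0.0024,2.9]]

```text
time: 6.15
ee_pos: [0.5618, 0.1422, 0.0088]
tcp_rot: [-90.0, -0.0, -88.9]
wrist_force: [-1.0, 0.1, -0.1]
opening: 0.0158
```

>>> move_arm:
  deltas:
    - [[0.0045,0,0.0006,0.5],[0.009,0,0.0012,1.1],[0.0135,0,0.0018,1.6],[0.0165,0,0.0024,2.0],[0.0165,0,0.0024,2.0]]

```text
time: 6.65
ee_pos: [0.5645, 0.1258, 0.0088]
tcp_rot: [-90.0, -0.0, -90.9]
wrist_force: [0.2, -0.7, 0.0]
opening: 0.0159
```

Run:
```python
from arc import *
o=get_obs();print(o['ee_pos'],o['tcp_rot'],o['wrist_force'],pose(.82))
t=camera('top');
b=cv2.resize(t['color'][160:205,205:265],None,fx=8,fy=8,interpolation=3);cv2.imwrite('pics/c4.png',b)
d=pose(.82)[1]
print('foot px',proj(t,(.5615,-.001,.039)))
```

```text
[0.56451407 0.12575874 0.00879725] [-8.99978957e+01 -9.15357160e-03 -9.09283347e+01] [ 0.15115561 -0.6747839   0.02331195] (array([0.56432409, 0.12548701, 0.        ]), -90.912)
foot px (np.float64(239.31978033202154), np.float64(182.85849856511408))
```

View pics/c4.png

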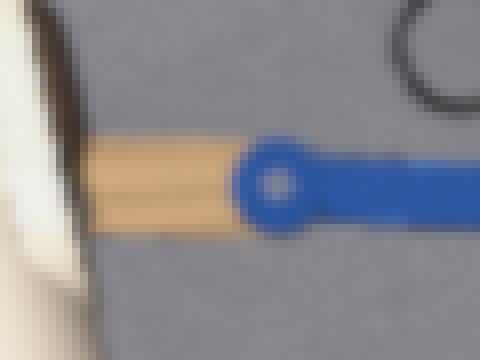

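The wedge is centred under the lug line: its centreline is at v≈187 and the lug at (277,185). From here I advance slowly, watching the force.

>>> move_arm:
  deltas:
    - [[0.003,0,0,0],[0.006,0,0,0],[0.009,0,0,0],[0.012,0,0,0],[0.012,0,0,0]]

```text
time: 7.2
ee_pos: [0.5642, 0.1138, 0.0088]
tcp_rot: [-90.0, -0.0, -90.9]
wrist_force: [0.2, 0.5, 0.3]
opening: 0.0159
```

>>> move_arm:
  deltas:
    - [[0.0005,0,0,0],[0.001,0,0,0],[0.0015,0,0,0],[0.002,0,0,0],[0.002,0,0,0]]

```text
time: 7.7
ee_pos: [0.5642, 0.1122, 0.0088]
tcp_rot: [-90.0, -0.0, -90.9]
wrist_force: [-1.1, 0.6, -0.7]
opening: 0.016
```

>>> move_arm:
  deltas:
    - [[0.0005,0,0,0],[0.001,0,0,0],[0.001,0,0,0]]

```text
time: 8.0
ee_pos: [0.5642, 0.1112, 0.0088]
tcp_rot: [-90.0, -0.0, -90.9]
wrist_force: [0.5, 0.5, 0.0]
opening: 0.016
```

>>> move_arm:
  deltas:
    - [[0.0005,0,0,0],[0.001,0,0,0],[0.001,0,0,0]]

```text
time: 8.3
ee_pos: [0.5642, 0.1101, 0.0088]
tcp_rot: [-90.0, -0.0, -90.9]
wrist_force: [-0.7, 0.2, -0.0]
opening: 0.0162
```

>>> move_arm:
  deltas:
    - [[0.0005,0,0,0],[0.001,0,0,0],[0.001,0,0,0]]

```text
time: 8.6
ee_pos: [0.5642, 0.1091, 0.0088]
tcp_rot: [-90.0, -0.0, -90.9]
wrist_force: [0.4, -0.3, 0.5]
opening: 0.0159
```

>>> move_arm:
  deltas:
    - [[0.0005,0,0,0],[0.001,0,0,0],[0.001,0,0,0]]

```text
time: 8.9
ee_pos: [0.5642, 0.1081, 0.0088]
tcp_rot: [-90.0, -0.0, -90.9]
wrist_force: [0.2, 0.1, 0.0]
opening: 0.016
```

>>> move_arm:
  deltas:
    - [[0.0005,0,0,0],[0.001,0,0,0],[0.001,0,0,0]]

```text
time: 9.2
ee_pos: [0.5642, 0.1071, 0.0088]
tcp_rot: [-90.0, -0.0, -90.9]
wrist_force: [-0.4, 1.3, 1.0]
opening: 0.0158
```

>>> move_arm:
  deltas:
    - [[0.0005,0,0,0],[0.001,0,0,0],[0.001,0,0,0]]

```text
time: 9.5
ee_pos: [0.5641, 0.1063, 0.0088]
tcp_rot: [-90.0, 0.0, -90.9]
wrist_force: [-0.0, 1.6, 0.7]
opening: 0.0157
```

>>> move_arm:
  deltas:
    - [[0.0005,0,0,0],[0.001,0,0,0],[0.001,0,0,0]]

```text
time: 9.8
ee_pos: [0.5641, 0.1054, 0.0088]
tcp_rot: [-90.0, 0.0, -90.9]
wrist_force: [-0.2, 3.0, 0.2]
opening: 0.0161
```

Contact is at about y=0.107, and the force rises about 1.5 N per mm. I continue one call at a time.

>>> move_arm:
  deltas:
    - [[0.0005,0,0,0],[0.001,0,0,0],[0.001,0,0,0]]

```text
time: 10.1
ee_pos: [0.5641, 0.1047, 0.0088]
tcp_rot: [-90.0, 0.1, -90.9]
wrist_force: [-0.8, 5.8, -0.2]
opening: 0.016
```

>>> move_arm:
  deltas:
    - [[0.0005,0,0,0],[0.001,0,0,0],[0.001,0,0,0]]

```text
time: 10.4
ee_pos: [0.5641, 0.1042, 0.0088]
tcp_rot: [-90.0, 0.1, -90.8]
wrist_force: [-0.8, 8.4, 0.4]
opening: 0.0161
```

The push is 8.4 N, so the foot load is roughly 5.5 N, mid-range. I back off, raise and look.

>>> move_arm:
  deltas:
    - [[-0.005,0,0,0],[-0.015,0,0,0],[-0.03,0,0,0],[-0.045,-0.03,0,0],[-0.045,-0.07,0,0]]
  claw: 0.016

```text
time: 10.9
ee_pos: [0.5633, 0.1501, 0.0774]
tcp_rot: [-90.2, -0.1, -90.8]
wrist_force: [1.1, 0.3, 0.0]
opening: 0.016
```

>>> move_arm:
  deltas:
    - [[0,-0.03,0,0],[0.02,-0.04,0,0],[0.05,-0.04,0,0],[0.05,-0.04,0,0]]
  claw: 0.0

```text
time: 11.3
ee_pos: [0.5642, 0.0968, 0.1194]
tcp_rot: [-89.9, -0.0, -91.0]
wrist_force: [0.1, 1.8, -0.3]
opening: 0.0002
```

Run:
```python
from h import *
o=get_obs();print(o['ee_pos'],o['tcp_rot'],o['wrist_force'])
t=camera('top');s=camera('side')
hsv=cv2.cvtColor(t['color'],cv2.COLOR_BGR2HSV);m=cv2.inRange(hsv,(98,70,40),(125,255,255))
for uv in((240,183),(283,145),(279,227),(322,188)):
    v,u=np.where(m>0);k=(abs(u-uv[0])<=7)&(abs(v-uv[1])<=7);P=np.array([ray(t,a,b,.039)[:2] for a,b in zip(u[k],v[k])]);print(P.min(0).round(4),P.max(0).round(4))
print(plan((.5615,-.002,.07),-90.9))
u,v=map(int,proj(s,(.555,.04,.03)));a=cv2.resize(s['color'][v-45:v+45,u-55:u+55],None,fx=4,fy=4,interpolation=3)
b=cv2.resize(t['color'][160:205,205:250],(360,360),interpolation=3);cv2.imwrite('pics/c5.png',np.hstack([a,b]))
```

```text
[0.5642491  0.09682149 0.11942259] [-8.99461475e+01 -4.91212349e-02 -9.09784955e+01] [ 0.0718932   1.80310591 -0.31855521]
[ 0.5404 -0.0326] [0.5856 0.0208]
[ 0.6875 -0.2027] [ 0.7457 -0.1529]
[ 0.3594 -0.1823] [ 0.4084 -0.1331]
[ 0.5174 -0.3648] [ 0.5668 -0.3111]
(array([ 0.1006,  0.0487, -0.0009]), np.float64(-0.03))
```

View pics/c5.png

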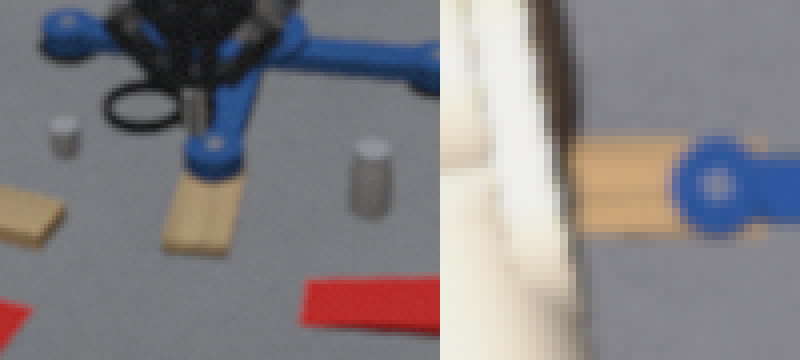

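The wedge sits under the lug and the lug positions are unchanged. Next is the press check.

>>> move_arm:
  deltas:
    - [[0.04,0,-0.001,0],[0.08,0.01,-0.001,0],[0.1,0.04,-0.001,0],[0.1,0.068,-0.001,0],[0.1,0.07,-0.001,0]]

```text
time: 11.9
ee_pos: [0.5593, -0.0013, 0.0449]
tcp_rot: [-90.4, 0.0, -90.9]
wrist_force: [-0.3, -0.1, -0.3]
opening: -0.0
```

>>> move_arm:
  deltas:
    - [[0,0.002,0,0],[0,0.004,0,0],[0,0.006,0,0],[0,0.007,0,0],[0,0.007,0,0]]

```text
time: 12.4
ee_pos: [0.5617, -0.0015, 0.0422]
tcp_rot: [-90.0, 0.0, -90.9]
wrist_force: [-0.1, -1.2, 0.1]
opening: -0.0001
```

>>> move_arm:
  deltas:
    - [[0,0.0005,0,0],[0,0.001,0,0],[0,0.0015,0,0],[0,0.002,0,0],[0,0.002,0,0]]

```text
time: 12.9
ee_pos: [0.5614, -0.0018, 0.0397]
tcp_rot: [-90.0, 0.0, -90.9]
wrist_force: [0.5, -0.9, 0.1]
opening: -0.0
```

>>> move_arm:
  deltas:
    - [[0,0.0005,0,0],[0,0.001,0,0],[0,0.001,0,0]]

```text
time: 13.2
ee_pos: [0.5615, -0.0018, 0.0391]
tcp_rot: [-90.0, -0.0, -90.9]
wrist_force: [-2.3, 0.1, 3.8]
opening: -0.0
```

>>> move_arm:
  deltas:
    - [[0,0.0003,0,0],[0,0.0007,0,0],[0,0.0007,0,0]]

```text
time: 13.5
ee_pos: [0.5615, -0.0018, 0.039]
tcp_rot: [-90.0, -0.0, -90.9]
wrist_force: [-3.3, -0.8, 8.5]
opening: 0.0001
```

>>> move_arm:
  deltas:
    - [[0,0.0002,0,0],[0,0.0004,0,0],[0,0.0004,0,0],[0,0.0004,0,0],[0,0.0004,0,0]]

```text
time: 14.0
ee_pos: [0.5616, -0.0018, 0.039]
tcp_rot: [-89.9, -0.0, -90.9]
wrist_force: [-5.5, 0.1, 11.6]
opening: -0.0
```

>>> move_arm:
  deltas:
    - [[0,0,0,0],[0,0,0,0],[0,0,0,0],[0,0,0,0]]

```text
time: 14.4
ee_pos: [0.5616, -0.0018, 0.039]
tcp_rot: [-89.9, 0.0, -90.9]
wrist_force: [-4.5, -0.9, 11.9]
opening: 0.0001
```

```bash
python3 -c "
from h import *
o=get_obs();print(o['ee_pos'],o['wrist_force'])"
```

```text
[ 0.56156595 -0.00175513  0.03897038] [-4.48405471 -0.87810805 11.94749815]
```

At 12 N the lug top stays at 39.0 mm, where an unshimmed foot would drop about 5 mm. I release, retreat and do a final look.

>>> move_arm:
  deltas:
    - [[0,-0.005,0,0],[0,-0.03,0,0],[0,-0.07,0,0],[0,-0.11,0,0],[0,-0.15,0,0]]

```text
time: 14.9
ee_pos: [0.5612, -0.0017, 0.1891]
tcp_rot: [-90.0, 0.0, -90.9]
wrist_force: [0.3, -0.3, 0.5]
opening: 0.0001
```

>>> move_arm:
  deltas:
    - [[-0.04,-0.03,0,0],[-0.08,-0.05,0.03,0],[-0.12,-0.05,0.07,0],[-0.14,-0.05,0.11,0],[-0.14,-0.05,0.15,0]]

```text
time: 15.4
ee_pos: [0.711, 0.1395, 0.2378]
tcp_rot: [-90.0, 0.0, -90.7]
wrist_force: [1.1, -0.2, 0.4]
opening: 0.0002
```

Run:
```python
from h import *
o=get_obs();print(o['time'],o['ee_pos'],o['wrist_force'])
t=camera('top');s=camera('side')
hsv=cv2.cvtColor(t['color'],cv2.COLOR_BGR2HSV);m=cv2.inRange(hsv,(98,70,40),(125,255,255))
for uv in((240,183),(283,145),(279,227),(322,188)):
    v,u=np.where(m>0);k=(abs(u-uv[0])<=7)&(abs(v-uv[1])<=7);P=np.array([ray(t,a,b,.039)[:2] for a,b in zip(u[k],v[k])]);print(P.min(0).round(4),P.max(0).round(4))
u,v=map(int,proj(s,(.555,.0,.03)));a=cv2.resize(s['color'][v-70:v+50,u-65:u+65],None,fx=3,fy=3,interpolation=3)
b=cv2.resize(t['color'][130:230,170:270],(360,360),interpolation=3);cv2.imwrite('pics/c6.png',np.hstack([a,b]))
```

```text
15.4 [0.71099017 0.13947236 0.23777352] [ 1.11881459 -0.22890299  0.41504569]
[ 0.5404 -0.0326] [0.5856 0.0208]
[ 0.6875 -0.2026] [ 0.7457 -0.1529]
[ 0.3594 -0.1823] [ 0.4084 -0.1331]
[ 0.5174 -0.3648] [ 0.5668 -0.3111]
```

View pics/c6.png

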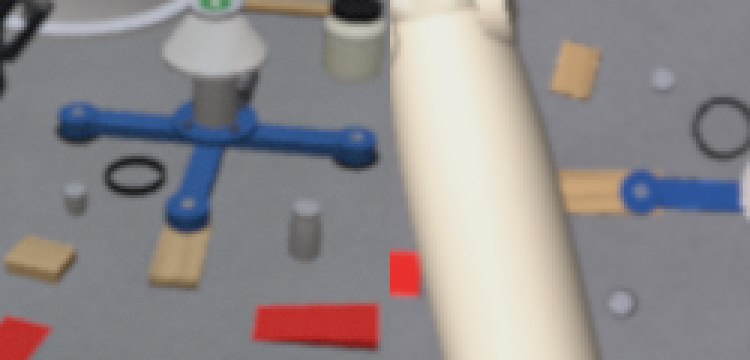

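The wedge is under the bare foot (left crop 180,240), and the balancer, nut, block, ring and socket are where they were. The arm is clear of everything, so I hand in.

```bash
python3 -c "
from workcell import *
print(job_done())"
```

```text
the job is handed in; nothing more can be done
None
```

I pushed the plain wooden wedge thin end first under the bare foot, using open fingertips on its thick end, and then pressed on the lug to check for rocking. I handed the job in just after 15.4 s, with the arm clear of everything.

- **Wedge fit:** the wedge met the foot as expected, and I stopped at a push of about 8.4 N. That puts roughly 5.5 N on the foot, estimated from the push force and below the 14 N that could raise the other feet.
- **Press check:** I pressed with closed fingertips on the lug top at about 12 N for nearly 1 s. The lug top stayed at 39.0 mm, so it no longer rocks. The press also showed about 5 N of sideways force at the wrist, but nothing slid.
- **Final look:** all four lugs were within 0.1 mm of their first measured positions. The wedge was still in place, and the nearby items in the last crops (socket, block, nut, ring) looked undisturbed. I did not re-check the hammer, wrench or weight bin. No check failed.

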